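# Roll a specimen jar into the code reader and start the reading

### The job

Pushing with a fingertip from behind, roll the specimen jar lying at the foot of the code reader's sloped gutter up to the top, until it drops into the nest between the two rollers at the stop and cannot roll back; then press the start key on top of the reader fully down and let it go. Only push the jar: do not pinch it, lift it out of the gutter or flick it, and leave the other things on the bench where they are.

Things in the scene. Friction and masses are not known exactly. Their poses are not given: they have to be found in the camera images.
- reader: Bench-top jar code reader, fixed, 345 mm long. Origin on the bench under it; its own x axis points level along the gutter's centre line, uphill to the reading head; y across, z up. White housing at x = 35 to 165 mm, 140 mm wide, top 118 mm above the bench; only the start key is higher. All points given below in mm are in this frame.
- gutter_foot (a point): Middle of the low end of the aluminium gutter's floor (x = -180, z = 40). From here the floor rises at 10 degrees towards +x up to the front roller; it is 80 mm wide between side walls 19 mm high. Two lip tabs here, 14 mm above the floor, hold the waiting jar; between them is a 48 mm wide finger cut-out. Beyond the foot (smaller x) the bench is clear.
- front_roller (a point): Top of the front roller, mid-length (x = -11, z = 72). It is a fixed rubber roller 20 mm in diameter across the top end of the gutter, 2 mm proud of the floor. A jar pushed over it (centre past about x = -8) drops by itself about 5 mm into the nest behind it. Cheeks 86 mm apart, top 90 mm above the bench, flank the nest.
- nest (a point): Where the jar's centre lies when it rests in the nest between the front roller and the rear roller (x = 6, y = 0, z = 88).
- stop_top (a point): Middle of the top edge of the upright steel stop plate right behind the nest (x = 30, z = 116), 2 mm behind a seated jar, in front of the housing.
- jar_center (a point): Centre of the specimen jar: smooth straight plastic cylinder with a flush cap, 44 mm in diameter, 70 mm long, 50 to 100 g, lying across the gutter (its axis, its own y, across the gutter), at rest against the lip tabs at the foot (its centre at x = -164, z = 65). It rolls freely and runs back down when let go on the slope. Friction about 0.35.
- start_top (a point): Middle of the top of the start key: a white round key 26 mm in diameter in a grey collar on top of the housing, on its centre line (x = 125, y = 0), pressed straight down.
- start (a joint): Travel of the start key: 0 up, 0.005 m fully down (spring, about 4 N fully down, returns by itself). It counts as pressed beyond 0.0035 m.
- spare_jar: A second, identical jar (44 mm in diameter, 70 mm tall) standing upright on the bench beside the gutter: to be left alone. Origin at its centre, half-way up.
- oil: Small amber bottle of immersion oil, 28 mm in diameter, 65 mm tall, standing beside the housing: to be left alone. Origin at the centre of its underside.
- slidebox: Flat box of microscope slides with a yellow lid, 177 x 97 x 35 mm, lying on the bench beside the gutter: to be left alone. Origin at the centre of its underside, long side along its x.
Mind the look-alikes: they are no part of the job. Leave any blue, green or turquoise look-alike of the part that bears jar_center alone.

How it is judged:
On the way, in this order (a step that is already met when the one before it is completed fails the run):
1. the jar lies in the nest between the two rollers (x of jar_center in the frame of reader between 0.0005 and 0.0125 m and z of jar_center in the frame of reader between 0.083 and 0.0925 m and angle between the y axis of jar_center and the y axis of reader, either way round below 0.12 rad), for 0.3 s.
2. the start key is pressed down while the jar is in the nest (all of step 1 and value of joint start above 0.0035 m), for 0.05 s.
At the end, for the whole second after the job is handed in: The jar lies at rest in the nest between the two rollers (its centre within 6 mm along and about 5 mm in height of the nest point, its axis along the rollers to 7 degrees) and the start key is up again (all of step 1 and linear speed of jar below 0.02 m/s and value of joint start below 0.0015 m); the robot touches nothing.
It fails at once if the jar is lifted more than about 15 mm off the gutter or the rollers (z of jar_center in the frame of reader above 0.109 m or (x of jar_center in the frame of reader below -0.05 m and z of jar_center in the frame of reader above 0.101 m) or (x of jar_center in the frame of reader below -0.1 m and z of jar_center in the frame of reader above 0.092 m)).
It fails at once if the jar is pinched between the fingers (distance between the grasp point and jar_center below 0.015 m and contact force between the fingers and jar above 0.3 N).
It fails at once if the jar leaves the gutter (z of jar_center in the frame of reader below 0.055 m).
It fails at once if the jar is flicked (faster than 0.7 m/s) (linear speed of jar above 0.7 m/s).
It fails at once if the spare jar, the oil bottle or the slide box is moved by more than 15 mm or tipped (distance of any of spare_jar, oil, slidebox from where it was at the start of the episode above 0.015 m or angle between any of spare_jar, oil's own z axis and vertical above 0.3 rad).
It also fails if it takes over 48 s, if anything falls off the work surface, if the arm or the gripper's body presses on something with over 40 N, if the wrist force passes 120 N, or if a joint passes its speed limit or range.

### The arm

A 7-joint arm with a two-finger parallel gripper is mounted at the origin on the work surface. World frame = base frame: x ahead of the robot, y to its left, z up, the work surface at z = 0. Lengths are in m, angles in rad, forces in N, time in s.
With the tool pointing down it reaches from about 0.4 to 0.925 m from the base axis. Payload 4.1 kg.
Tool frame: the origin (TCP) lies midway between the tips of the shut fingers; the grasp point (between the pads) lies 19 mm behind it (manip.tcp_to_grasp is the distance from the TCP to the grasp point, in m); x points along the fingers, y is the direction in which the jaws open and shut, and the axes are right-handed (so a half turn about x gives the same grasp; the last joint's range is limited). The gripper opens to 85 mm and grips with 20 to 120 N. Pads are 22 mm wide; open, the fingers measure 114 mm over their backs; the gripper's body (76 mm by 85 mm) begins 54 mm behind the grasp point. The pads swing forward as they close: fully open they stand 13 mm farther back than shut.
Start: joints at [-1.23, 0.398, 0.045, 1.537, -0.019, 1.207, -0.051], TCP at [0.277, 0.588, 0.231] pointing down, gripper open.
Joint ranges: [-2.82, 2.82], [-0.49, 2.23], [-1.37, 1.46], [0, 2.46], [-1.36, 4.5], [0.23, 2], [-2.94, 2.94]. Speed limits (rad/s): [2.57, 2.57, 3.14, 3.14, 3.14, 3.14, 3.14].

### API

Orientations are given as [roll, pitch, yaw] about the fixed x, y, z axes, in that order (R = Rz(yaw) Ry(pitch) Rx(roll)).
In Python, from rig import manip, eyes, search_frame, mark_of gives the robot as it stands. The module is installed in compiled form; this text tells all that it offers.
- The arm moves only by the tool arm_command, never from a script. Its argument "increments" is a list of rows, each a list of 3 entries, a list of its own where there are three numbers: the shift along the tool's x, y, z in mm, then the turn about the tool's x in degrees, then the finger opening in mm, from 0 to 85.4. A call has 1 to 8 rows; each row shifts and turns the pose as measured when the row begins, along the tool's axes as they then stand; what a row does not reach is not made up. A row lasts 1/8 s, in which the tool goes at most 62.5 mm and 10.7 degrees, less where a joint would pass 70% of its speed; a pose out of reach is approached as far as the arm can. A call is refused whole if a number of a shift passes 62.5 or a number of a turn 10.7, either way. A call with a gripper value outside its range is refused whole. The fingers move at their own pace and stop on an object; "newtons" is the grip in N (left out, the last holds). Time passes only in rows, so rows that do not move let the fingers close. It gives the time, the measured TCP pose, the force and the opening at its end, in the units of the state.
- manip.observe(): the state, without advancing time (a new reading comes with each control period).
- eyes.capture(name): name is "scene" or "top" or "wrist"; returns a dict with "image" (400x640x3 uint8, red, green, blue), "K" (3x3 intrinsics, pixels), "cam_to_world" (4x4, takes a point from camera to world coordinates). Camera axes: x right, y down, z forward; pixel columns grow to the right and rows downward; lengths in m; the calibration is good to about 2 mm. A picture is of the moment at which its call begins. There is no depth.
- manip.finish_job(): hands the job in, once; it reports no verdict.
Trained networks look in the newest picture that a camera, given by its name, has taken for a name from the list of things; names that differ only in an ending like _2 or _b are one class to them, and where a whole thing is asked for, a point or a joint stands for the part that bears it (a point fixed in the world has none). Each returns a list of dicts, best first, with "confidence" (0 to 1); they miss things now and then, are a little off and sometimes report something else, mostly with a low value. They report only what shows in the picture. A call takes as long as a camera call. They do not tell look-alikes from the thing itself.
- search_frame(camera, target): "uv" ([column, row] in pixels, amid what is visible of it).
- mark_of(camera, target): "uv" ([column, row] in pixels: a listed point, or the origin of a listed thing).
The state is a dict: "clock": time; "q": joint angles; "dq": joint speeds; "effort": joint torques, N m; "position": TCP position; "tcp_rot": TCP orientation; "contact_force": force on the tool from outside, world axes, zero at the start; "torque": the same for the moment, N m; "gripper_width": finger opening in m.
Only numpy, scipy, OpenCV 4.12 (cv2) and the standard library are available. Lean on these libraries where they do the work, as an engineer would, in place of code of your own. Each camera call takes 0.05 s, during which the arm holds its last target.

## Working session

There is one attempt and no reset: what is moved stays moved. The work goes in short steps, Python scripts to look and compute and a tool call to move; the robot and the scene stay as the last step left them, time stands still between calls to the robot, and variables do not carry over. Pictures are saved under pics/ and viewed, and the job is handed in when it is done.

Besides the shell and the picture viewer there is one more tool, called after "Emit:" by a JSON object that holds its "api" and its "payload". arm_command: Moves the arm, as the interface text tells. Its arguments: {"type":"object","properties":{"increments":{"type":"array"},"newtons":{"type":"number"}},"required":["increments"]}

```bash
mkdir -p pics; cat > h.py <<'E'
import numpy as np, cv2
from rig import manip, eyes, search_frame, mark_of
def cap(n,f=None):
    c=eyes.capture(n)
    if f: cv2.imwrite('pics/'+f,c['image'][:,:,::-1])
    return c
def proj(c,P):
    T=np.linalg.inv(c['cam_to_world']);p=T[:3,:3]@np.array(P)+T[:3,3]
    u=c['K']@p;return u[:2]/u[2]
def ray(c,uv):
    d=np.linalg.inv(c['K'])@np.array([uv[0],uv[1],1.]);R=c['cam_to_world']
    return R[:3,3],R[:3,:3]@d
def atz(c,uv,z):
    o,d=ray(c,uv);return o+d*(z-o[2])/d[2]
E
python3 - <<'E'
from h import *
print(manip.observe())
for n in ['top','scene']:
    c=cap(n,n+'1.png'); print(n,c['K'].round(1).tolist(),c['cam_to_world'].round(3).tolist())
    for t,z in [('reader',0),('gutter_foot',.04),('front_roller',.072),('nest',.088),('stop_top',.116),('jar_center',.065),('start_top',.12),('spare_jar',.035),('oil',0),('slidebox',0)]:
        for m in mark_of(n,t)[:3]: print(t,np.round(m['uv'],1),round(m['confidence'],2),atz(c,m['uv'],z).round(4))
E
```

```text
{'clock': 0.0, 'q': array([-1.23001681,  0.39916555,  0.04500011,  1.53790293, -0.01870607,
        1.20689226, -0.0506609 ]), 'dq': array([-0.00087942,  0.0006357 , -0.00129914,  0.00057221, -0.00023189,
        0.00100801, -0.00109593]), 'effort': array([-4.29298707e-04, -4.75124359e+01,  1.36400353e+00, -2.54219860e+01,
        1.13769982e-02,  9.63493309e-03,  1.70829554e-05]), 'position': array([0.27641769, 0.58758532, 0.23026967]), 'tcp_rot': array([-1.51176437,  1.5688493 , -1.95136415]), 'contact_force': array([0.33072207, 0.338868  , 0.04455854]), 'torque': array([-0.01262613,  0.02824564,  0.00627717]), 'gripper_width': 0.08522577810287459}
top [[415.0, 0.0, 317.6], [0.0, 415.0, 198.3], [0.0, 0.0, 1.0]] [[-0.012, -0.996, 0.084, 0.464], [-1.0, 0.013, 0.019, -0.091], [-0.02, -0.084, -0.996, 0.923], [0.0, 0.0, 0.0, 1.0]]
reader [300.1 191.2] 0.62 [ 0.5587 -0.0352  0.    ]
front_roller [302.4 187.2] 0.78 [ 0.5595 -0.0444  0.072 ]
nest [335.  121.8] 0.73 [ 0.6917 -0.1134  0.088 ]
nest [293.4 186.8] 0.68 [ 0.5588 -0.0271  0.088 ]
stop_top [279.9 184.9] 0.92 [ 0.5598 -0.0027  0.11
[... 825 characters left out ...]
 ]
front_roller [345.  211.1] 0.61 [ 0.5507 -0.0423  0.072 ]
nest [354.  212.2] 0.81 [ 0.5652 -0.0245  0.088 ]
nest [366.2 207.5] 0.71 [ 5.502e-01 -5.000e-04  8.800e-02]
stop_top [366.9 205.9] 0.91 [ 0.5702 -0.0014  0.116 ]
jar_center [293.  152.2] 0.9 [ 0.378  -0.1728  0.065 ]
jar_center [269.6 202. ] 0.89 [ 0.5368 -0.2015  0.065 ]
jar_center [206.2 234.6] 0.78 [ 0.6348 -0.3115  0.065 ]
start_top [414.4 206.5] 0.53 [0.5654 0.0896 0.12  ]
spare_jar [305.6 182.8] 0.91 [ 0.4446 -0.1358  0.035 ]
oil [393.5 306.9] 0.75 [0.7186 0.0638 0.    ]
oil [365.5 206.2] 0.36 [ 0.47    0.0047 -0.    ]
slidebox [298.6 295. ] 0.84 [ 0.7123 -0.1194  0.    ]
slidebox [355.1 212.7] 0.26 [ 0.4919 -0.0182  0.    ]
```

View pics/top1.png

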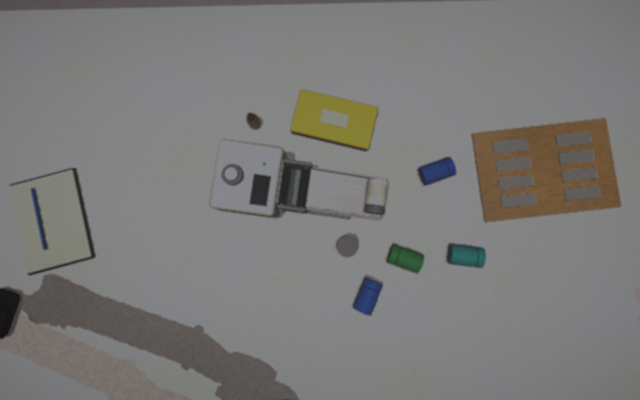

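View pics/scene1.png

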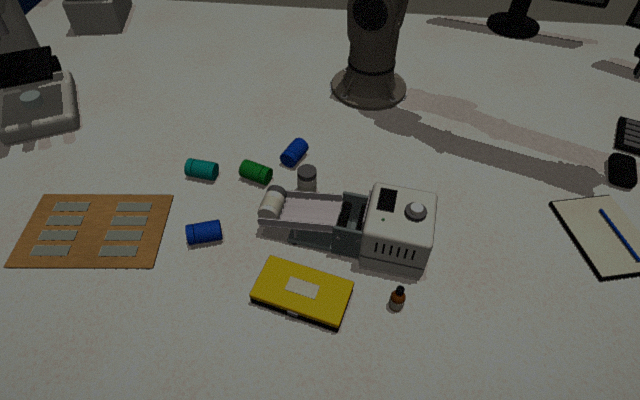

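```bash
python3 - <<'E'
import cv2
a=cv2.imread('pics/top1.png')[130:230,200:400];cv2.imwrite('pics/t2.png',cv2.convertScaleAbs(cv2.resize(a,(800,400),interpolation=cv2.INTER_CUBIC),alpha=1.5))
a=cv2.imread('pics/scene1.png')[165:285,245:445];cv2.imwrite('pics/s2.png',cv2.convertScaleAbs(cv2.resize(a,(800,480),interpolation=cv2.INTER_CUBIC),alpha=1.5))
E
```

```text
(no output)
```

View pics/t2.png

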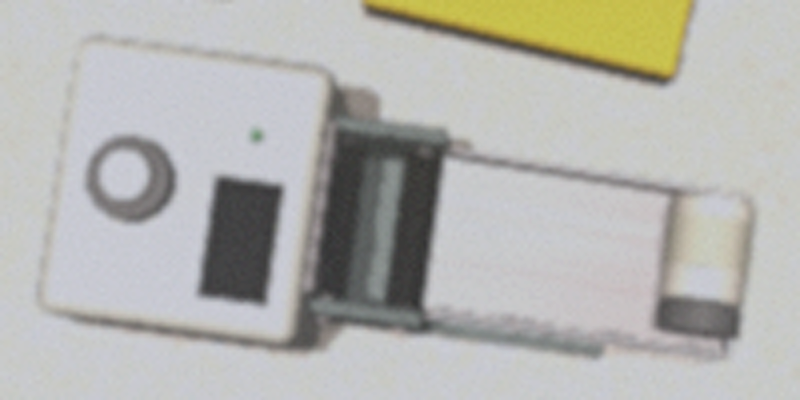

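View pics/s2.png

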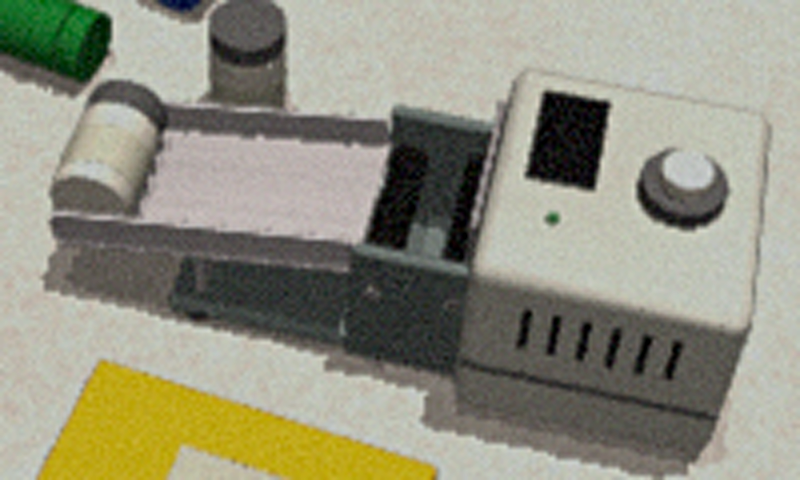

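```bash
cat > fit.py <<'E'
from h import *
from scipy.optimize import least_squares
def fit():
    ct=eyes.capture('top');cs=eyes.capture('scene')
    A=lambda x,y:np.array([200+x/4,130+y/4]); B=lambda x,y:np.array([245+x/4,165+y/4])
    obs=[(ct,A(85,40),(.163,-.068,.116)),(ct,A(328,73),(.037,-.068,.116)),(ct,A(295,345),(.037,.068,.116)),(ct,A(42,310),(.163,.068,.116)),
     (cs,B(522,72),(.037,.068,.116)),(cs,B(768,118),(.163,.068,.116)),(cs,B(745,328),(.163,-.068,.116)),(cs,B(472,272),(.037,-.068,.116)),
     (ct,A(708,262),(-.166,0,.068)),(cs,B(110,145),(-.160,0,.078)),(ct,A(124,175),(.125,0,None)),(cs,B(690,170),(.125,0,None))]
    def f(p):
        x,y,a,zk=p;r=[]
        for c,uv,q in obs:
            z=zk if q[2] is None else q[2]
            P=[x+np.cos(a)*q[0]-np.sin(a)*q[1],y+np.sin(a)*q[0]+np.cos(a)*q[1],z]
            r+=list(proj(c,P)-uv)
        return r
    best=min((least_squares(f,[.56,-.04,a0,.125],loss='soft_l1') for a0 in [1.5]),key=lambda s:s.cost)
    return best,f
if __name__=='__main__':
    b,f=fit();print(b.x,b.cost);print(np.array(f(b.x)).reshape(-1,2).round(1))
    o=manip.observe();print(o['clock'])
E
python3 fit.py
```

```text
[ 0.56348798 -0.03467653  1.43280853  0.13541573] 11.06107320163768
[[-1.9 -1.1]
 [ 0.1 -1.7]
 [-0.9 -1.4]
 [-1.3 -0.7]
 [-1.6 -2. ]
 [-0.7 -2.4]
 [ 0.7 -1. ]
 [-0.1 -0.5]
 [ 0.4 -0. ]
 [ 0.3 -1.4]
 [ 0.1 -0.2]
 [-1.5 -0.2]]
1.2
```

```bash
cat >> h.py <<'E'
from scipy.spatial.transform import Rotation as Ro
RP=np.array([.563,-.0345]);RA=1.433
def r2w(x,y,z):
    c,s=np.cos(RA),np.sin(RA);return np.array([RP[0]+c*x-s*y,RP[1]+s*x+c*y,z])
def w2r(P):
    c,s=np.cos(RA),np.sin(RA);d=np.array(P[:2])-RP;return np.array([c*d[0]+s*d[1],-s*d[0]+c*d[1],P[2]])
def st():
    o=manip.observe();R=Ro.from_euler('xyz',o['tcp_rot']).as_matrix();return o,R
def rel(x,y,z):
    o,R=st();d=R.T@(r2w(x,y,z)-o['position'])*1000
    ry=np.array([-np.sin(RA),np.cos(RA),0]);a=R.T@ry  # tool frame
    ang=np.degrees(np.arctan2(a[2],a[1])); ang=(ang+90)%180-90
    print('t',round(o['clock'],2),'reader pos mm',(w2r(o['position'])*1000).round(1),'shift',d.round(1),'turn',ang.round(1),'F',o['contact_force'].round(2),'w',o['gripper_width'].round(4))
    return o,R
E
python3 - <<'E'
from h import *
o,R=rel(-225,0,.23);print(R.round(3));print(o['q'].round(2))
E
```

```text
Traceback (most recent call last):
  File "h.py", line 27, in rel
    print('t',round(o['clock'],2),'reader pos mm',(w2r(o['position'])*1000).round(1),'shift',d.round(1),'turn',ang.round(1),'F',o['contact_force'].round(2),'w',o['gripper_width'].round(4))
                                                                                                                                                                ^^^^^^^^^^^^^^^^^^^^^^^^
AttributeError: 'float' object has no attribute 'round'
```

```bash
sed -i "s/o\['gripper_width'\].round(4)/round(o['gripper_width'],4)/" h.py
python3 - <<'E'
from h import *
o,R=rel(-.225,0,.23);print(R.round(3));print(o['q'].round(2))
E
```

```text
t 1.2 reader pos mm [577.4 369.1 231.3] shift [   1.3 -656.4  591. ] turn 72.7 F [ 0.35  0.4  -0.6 ] w 0.0856
[[ 0.     0.426  0.905]
 [ 0.     0.905 -0.426]
 [-1.     0.    -0.   ]]
[-1.23  0.4   0.05  1.54 -0.02  1.21 -0.05]
```

Emit:
{"api": "arm_command", "payload": {"increments": [[[0,0,0],10.4,0],[[0,0,0],10.4,0],[[0,0,0],10.4,0],[[0,0,0],10.4,0],[[0,0,0],10.4,0],[[0,0,0],10.4,0],[[0,0,0],10.4,0]], "newtons": 40}}

```text
clock: 2.08
position: [0.2766, 0.5882, 0.2314]
tcp_rot: [-2.228, 1.57, 2.304]
contact_force: [0.7, 0.3, 0.5]
gripper_width: 0.0
```

```bash
python3 - <<'E'
from h import *
o,R=rel(-.225,0,.23);print(R.round(3));print(o['q'].round(2))
E
```

```text
t 2.08 reader pos mm [577.5 369.2 231.4] shift [  0.9 403.2 786. ] turn -2.5 F [0.72 0.29 0.55] w 0.0
[[-0.     0.984 -0.18 ]
 [ 0.001 -0.18  -0.984]
 [-1.    -0.001 -0.   ]]
[-1.41  0.41  0.29  1.54 -0.12  1.21 -1.28]
```

Emit:
{"api": "arm_command", "payload": {"increments": [[[0,27,53],-2.5,0],[[0,27,53],0,0],[[0,27,53],0,0],[[0,27,53],0,0],[[0,27,53],0,0],[[0,27,53],0,0],[[0,27,53],0,0],[[0,27,53],0,0]]}}

```text
clock: 3.08
position: [0.4348, 0.1314, 0.2309]
tcp_rot: [2.751, 1.563, 1.055]
contact_force: [1.1, 0.1, -0.1]
gripper_width: -0.0
```

```bash
python3 - <<'E'
from h import *
o,R=rel(-.225,0,.23);print(R.round(3));print(o['q'].round(2))
E
```

```text
t 3.08 reader pos mm [146.7 149.8 230.9] shift [ -1.5 145.  373.6] turn 0.7 F [ 1.07  0.13 -0.09] w -0.0
[[ 0.004  0.992 -0.125]
 [ 0.007 -0.125 -0.992]
 [-1.     0.003 -0.008]]
[-0.95  0.04  0.59  2.   -0.03  1.11 -0.48]
```

Emit:
{"api": "arm_command", "payload": {"increments": [[[0,21,53],0,0],[[0,21,53],0,0],[[0,21,53],0,0],[[0,21,53],0,0],[[0,21,53],0,0],[[0,21,53],0,0],[[0,20,52],0,0],[[0,0,0],0,0]]}}

```text
clock: 4.08
position: [0.5368, -0.2712, 0.2307]
tcp_rot: [2.252, 1.556, 0.552]
contact_force: [-0.4, 1.4, -1.1]
gripper_width: -0.0
```

```bash
python3 - <<'E'
from h import *
o,R=rel(-.225,0,.23);print(R.round(3));print(o['q'].round(2))
c=cap('wrist','w1.png')
for q in [(-.18,0,.04),(-.011,0,.072),(-.164,.0,.065)]: print(q,proj(c,r2w(*q)).round(1))
E
```

```text
t 4.08 reader pos mm [-238.    -6.6  230.7] shift [  0.8  -6.5 -13.1] turn 0.5 F [-0.38  1.44 -1.08] w -0.0
[[ 0.013  0.992 -0.129]
 [ 0.008 -0.129 -0.992]
 [-1.     0.012 -0.009]]
[-0.22  0.41  0.84  1.68 -0.34  1.19  0.57]
(-0.18, 0, 0.04) [309.4 129.2]
(-0.011, 0, 0.072) [309.6 -74.5]
(-0.164, 0.0, 0.065) [309.2 113.5]
```

View pics/w1.png

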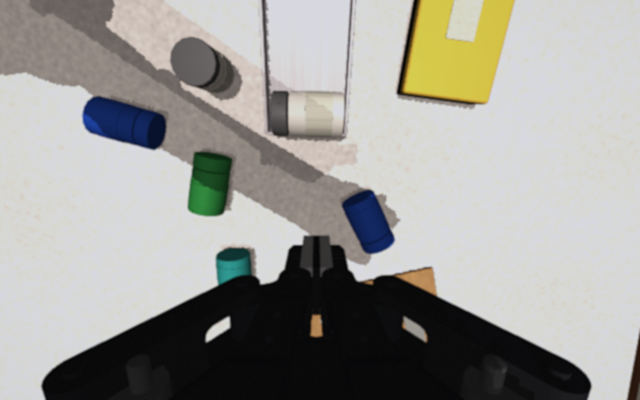

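Emit:
{"api": "arm_command", "payload": {"increments": [[[40,-3,-5],0.5,0],[[40,-2,-4],0,0],[[40,-2,-4],0,0],[[30,0,0],0,0],[[18,0,0],0,0],[[0,0,0],0,0]]}}

```text
clock: 4.88
position: [0.5386, -0.2393, 0.0594]
tcp_rot: [2.513, 1.545, 0.822]
contact_force: [0.5, -0.2, 0.3]
gripper_width: 0.0
```

```bash
python3 - <<'E'
from h import *
o,R=rel(-.205,0,.062);print(R.round(3))
c=cap('wrist','w2.png')
E
```

```text
t 4.88 reader pos mm [-206.2   -3.9   59.4] shift [-2.6 -3.9 -1.4] turn 1.0 F [ 0.47 -0.21  0.34] w 0.0
[[ 0.018  0.993 -0.119]
 [ 0.019 -0.12  -0.993]
 [-1.     0.015 -0.021]]
```

View pics/w2.png

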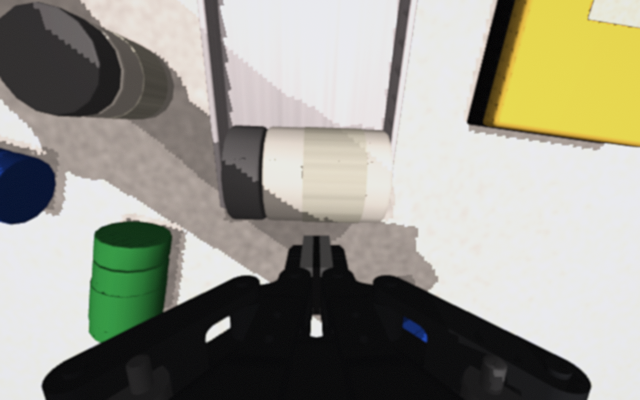

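Emit:
{"api": "arm_command", "payload": {"increments": [[[-2.5,-4,0],1,0],[[-1.5,0,-6],0,0],[[-1.5,0,-8],0,0],[[-1.5,0,-8],0,0],[[-1.5,0,-8],0,0],[[-1.5,0,-8],0,0]]}}

```text
clock: 5.68
position: [0.5432, -0.2019, 0.0764]
tcp_rot: [2.205, 1.539, 0.495]
contact_force: [0.2, -0.8, 0.9]
gripper_width: 0.0002
```

```bash
cat > look.py <<'E'
from h import *
import sys
x,z=float(sys.argv[2]),float(sys.argv[3])
o,R=rel(x,0,z);print(R[2].round(3),o['tcp_rot'])
c=cap('wrist',sys.argv[1])
E
python3 look.py w3.png -.045 .090
```

```text
t 5.67 reader pos mm [-168.6   -3.4   76.4] shift [ -11.4   -3.3 -123.8] turn -0.1 F [ 0.23 -0.78  0.85] w 0.0002
[-1.     0.025 -0.019] [2.20549571 1.53933649 0.49506834]
```

View pics/w3.png

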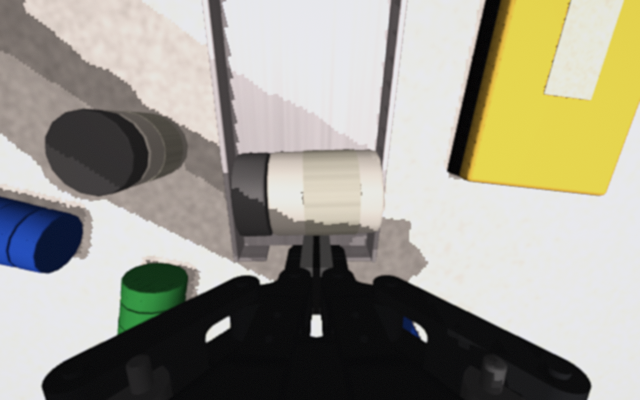

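Emit:
{"api": "arm_command", "payload": {"increments": [[[2,-2,-6],0,0],[[2,-2,-8],0,0],[[1,0,-8],0,0],[[0,0,-8],0,0]]}}

```text
clock: 6.22
position: [0.5431, -0.1675, 0.0707]
tcp_rot: [2.304, 1.54, 0.595]
contact_force: [-0.4, 0.3, 0.5]
gripper_width: 0.0001
```

```bash
python3 look.py w4.png -.045 .090
```

```text
t 6.22 reader pos mm [-134.4    1.5   70.7] shift [-17.4   1.8 -89.8] turn -0.0 F [-0.42  0.26  0.49] w 0.0001
[-1.     0.023 -0.021] [2.30441207 1.53971572 0.59521975]
```

View pics/w4.png

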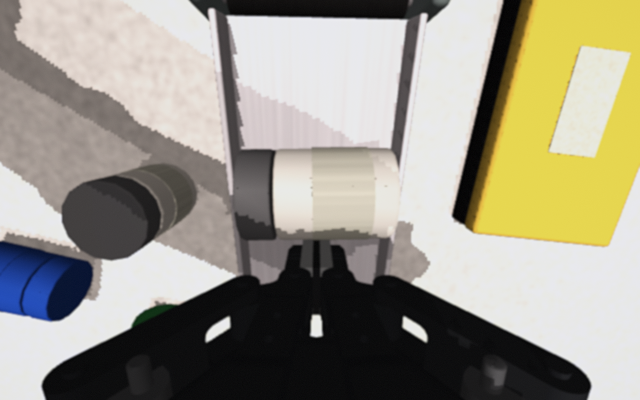

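Emit:
{"api": "arm_command", "payload": {"increments": [[[-1,0,-8],0,0],[[-1.5,0,-8],0,0],[[-1.5,0,-8],0,0],[[-1.5,0,-8],0,0],[[-1.5,0,-8],0,0]]}}

```text
clock: 6.9
position: [0.5492, -0.1241, 0.0792]
tcp_rot: [2.326, 1.539, 0.618]
contact_force: [0.4, -0.4, -0.3]
gripper_width: 0.0002
```

```bash
python3 look.py w5.png -.045 .090
```

```text
t 6.9 reader pos mm [-90.6   1.4  79.2] shift [ -9.8   1.6 -45.9] turn 0.0 F [ 0.4  -0.37 -0.34] w 0.0002
[-0.999  0.023 -0.022] [2.32588381 1.53898264 0.61787338]
```

View pics/w5.png

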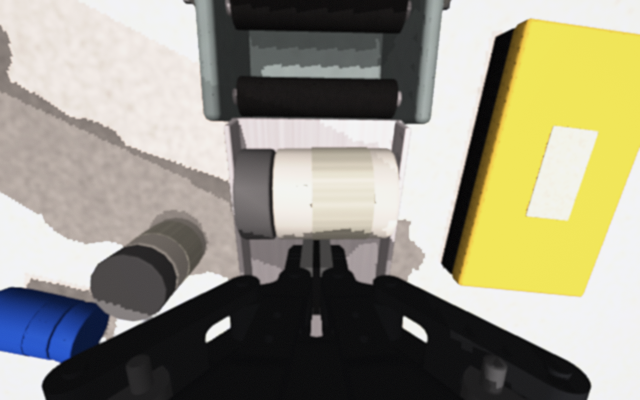

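Emit:
{"api": "arm_command", "payload": {"increments": [[[-1.5,0,-8],0,0],[[-1.5,0,-8],0,0],[[-1.5,0,-8],0,0],[[-1.5,0,-7],0,0],[[-1.5,0,-6],0,0]]}}

```text
clock: 7.58
position: [0.5547, -0.0843, 0.0883]
tcp_rot: [2.328, 1.539, 0.621]
contact_force: [-0.5, 0.1, 1.1]
gripper_width: -0.0003
```

```bash
python3 look.py w6.png -.039 .090
```

```text
t 7.58 reader pos mm [-50.5   1.4  88.3] shift [ -1.5   1.5 -11.6] turn 0.1 F [-0.48  0.09  1.1 ] w -0.0003
[-0.999  0.023 -0.022] [2.32810031 1.53852594 0.62095545]
```

View pics/w6.png

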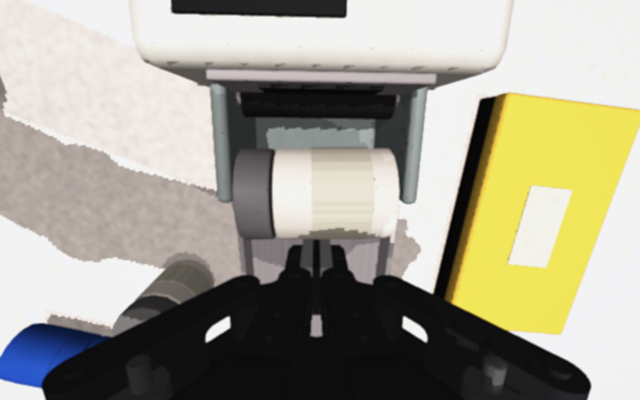

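Emit:
{"api": "arm_command", "payload": {"increments": [[[-0.5,0,-4],0,0],[[-0.5,0,-4],0,0],[[0,0,-3],0,0],[[0,0,0],0,0]]}}

```text
clock: 8.12
position: [0.5564, -0.0711, 0.0895]
tcp_rot: [2.368, 1.538, 0.662]
contact_force: [-0.2, -0.0, 0.5]
gripper_width: 0.0004
```

```bash
python3 look.py w7.png -.039 .090
```

```text
t 8.12 reader pos mm [-37.1   1.5  89.5] shift [-0.5  1.5  1.8] turn 0.2 F [-0.15 -0.05  0.49] w 0.0004
[-0.999  0.023 -0.024] [2.36805069 1.53779489 0.66227952]
```

View pics/w7.png

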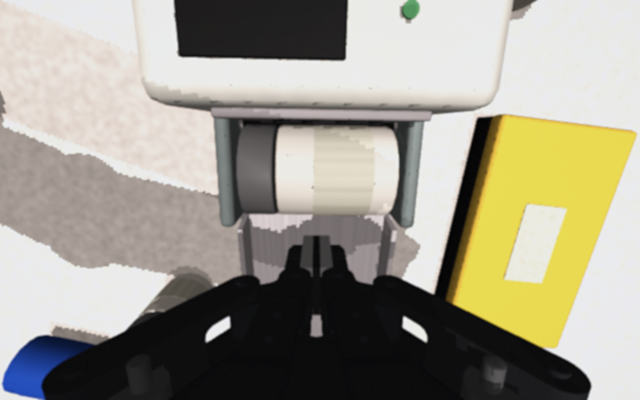

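Emit:
{"api": "arm_command", "payload": {"increments": [[[0,0,15],0,0],[[-10,0,10],0,0],[[-45,0,0],0,0],[[-50,0,0],0,0],[[0,0,0],0,0]]}}

```text
clock: 8.8
position: [0.549, -0.1054, 0.1985]
tcp_rot: [2.305, 1.539, 0.592]
contact_force: [0.2, -0.3, -0.0]
gripper_width: -0.0002
```

```bash
python3 look.py w8.png .115 .185
```

```text
t 8.8 reader pos mm [-72.1   4.1 198.5] shift [  17.6    2.9 -186.8] turn -0.2 F [ 0.24 -0.34 -0.02] w -0.0002
[-0.999  0.024 -0.021] [2.30506225 1.53893124 0.5919775 ]
```

View pics/w8.png

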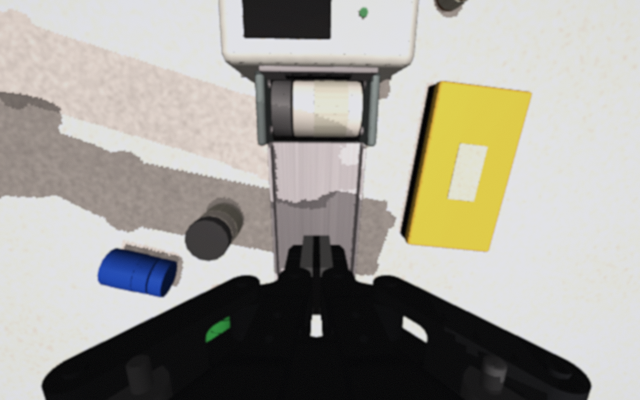

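Seated: the jar lies at about (318,108) between the cheeks, behind the front roller. Next I move over towards the key.

Emit:
{"api": "arm_command", "payload": {"increments": [[[0,1,-40],0,0],[[0,1,-45],0,0],[[0,1,-40],0,0],[[0,0,-20],0,0],[[0,0,0],0,0]]}}

```text
clock: 9.48
position: [0.5679, 0.0377, 0.195]
tcp_rot: [2.563, 1.55, 0.842]
contact_force: [-0.3, 0.1, -0.5]
gripper_width: 0.0002
```

```bash
python3 look.py w9.png .125 .150; python3 - <<'E'
from h import *
c=cap('wrist');c2=cap('top','t9.png')
for z in (.130,.135): print(z,proj(c,r2w(.125,0,z)).round(1))
for m in mark_of('wrist','start_top')[:2]: print(m,[(w2r(atz(c,m['uv'],z))*1000).round(1) for z in (.13,.135)])
for m in mark_of('top','start_top')[:2]: print(m,[(w2r(atz(c2,m['uv'],z))*1000).round(1) for z in (.13,.135)])
E
```

```text
t 9.47 reader pos mm [ 72.2   5.  195. ] shift [ 46.    3.9 -52. ] turn -0.7 F [-0.33  0.11 -0.47] w 0.0002
[-1.     0.012 -0.018] [2.56277299 1.54967215 0.84237188]
0.13 [322.4 140.1]
0.135 [322.6 140.5]
{'uv': [321.1, 140.8], 'confidence': 0.76} [array([124.5,   0.9, 130. ]), array([124.8,   1.1, 135. ])]
{'uv': [280.6, 181.3], 'confidence': 0.19} [array([ 28.9,   1.9, 130. ]), array([ 28.2,   2.5, 135. ])]
```

View pics/w9.png

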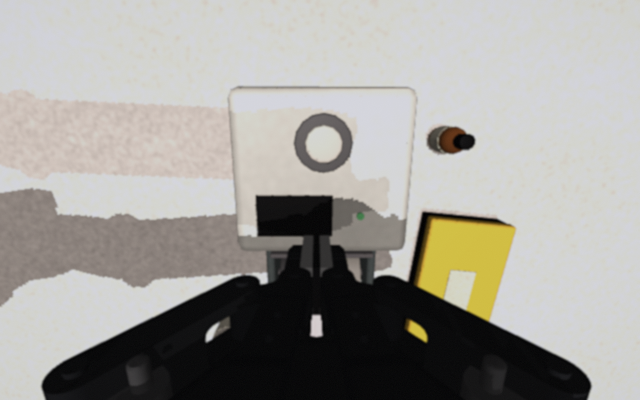

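Emit:
{"api": "arm_command", "payload": {"increments": [[[0,1,-26],0,0],[[0,1,-24],0,0],[[20,1,0],0,0],[[18,0,0],0,0],[[0,0,0],0,0]]}}

```text
clock: 10.35
position: [0.579, 0.0798, 0.1559]
tcp_rot: [2.472, 1.551, 0.738]
contact_force: [0.3, 0.0, 0.5]
gripper_width: 0.0001
```

```bash
python3 look.py w10.png .124 .128
```

```text
t 10.35 reader pos mm [ 1.154e+02 -1.000e-01  1.559e+02] shift [28.  -0.7 -8.1] turn -1.4 F [0.33 0.02 0.49] w 0.0001
[-1.     0.012 -0.015] [2.47199012 1.55103848 0.73845009]
```

View pics/w10.png

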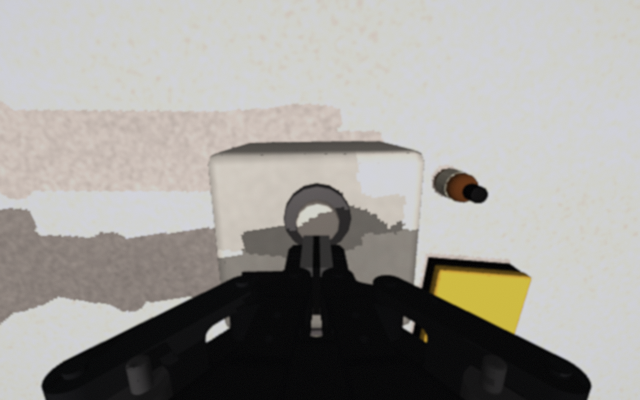

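Emit:
{"api": "arm_command", "payload": {"increments": [[[0,0,-8],0,0],[[8,0,0],0,0],[[6,0,0],0,0],[[3,0,0],0,0],[[2,0,0],0,0]]}}

```text
clock: 11.02
position: [0.5821, 0.0873, 0.1379]
tcp_rot: [2.386, 1.548, 0.651]
contact_force: [-0.3, -1.1, 1.1]
gripper_width: 0.0001
```

```bash
python3 look.py w11.png .124 .128
```

```text
t 11.03 reader pos mm [123.2  -2.2 137.9] shift [ 9.8 -2.4 -0.6] turn -1.5 F [-0.25 -1.09  1.12] w 0.0001
[-1.     0.016 -0.017] [2.38586121 1.547944   0.65055626]
```

View pics/w11.png

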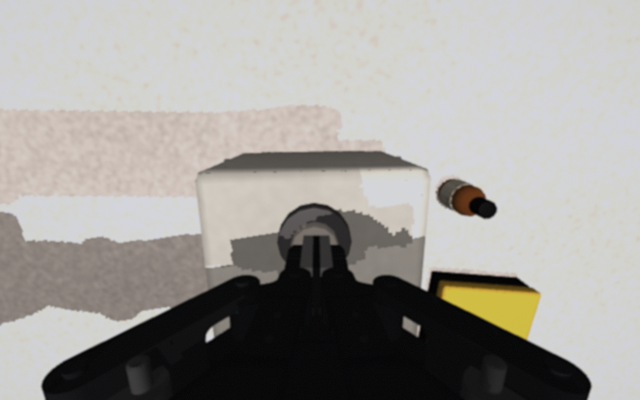

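Emit:
{"api": "arm_command", "payload": {"increments": [[[1,-1,0],0,0],[[2,0,0],0,0],[[2,0,0],0,0]]}}

```text
clock: 11.45
position: [0.5821, 0.0872, 0.134]
tcp_rot: [2.353, 1.546, 0.618]
contact_force: [-3.1, -0.2, 13.6]
gripper_width: -0.0002
```

Emit:
{"api": "arm_command", "payload": {"increments": [[[2,0,0],0,0],[[2,0,0],0,0]]}}

```text
clock: 11.7
position: [0.5822, 0.0872, 0.1339]
tcp_rot: [2.487, 1.545, 0.751]
contact_force: [-6.5, -0.1, 17.1]
gripper_width: 0.0002
```

Emit:
{"api": "arm_command", "payload": {"increments": [[[2,0,0],0,0],[[2,0,0],0,0]]}}

```text
clock: 11.95
position: [0.5822, 0.0872, 0.1339]
tcp_rot: [2.614, 1.543, 0.877]
contact_force: [-5.3, 0.1, 15.8]
gripper_width: -0.0002
```

Emit:
{"api": "arm_command", "payload": {"increments": [[[-1,0,0],0,0]]}}

```text
clock: 12.08
position: [0.5821, 0.0872, 0.1356]
tcp_rot: [2.632, 1.543, 0.896]
contact_force: [-1.0, -0.0, 2.4]
gripper_width: 0.0002
```

Emit:
{"api": "arm_command", "payload": {"increments": [[[-1,0,0],0,0]]}}

```text
clock: 12.2
position: [0.5821, 0.0872, 0.1367]
tcp_rot: [2.634, 1.543, 0.897]
contact_force: [-0.3, -0.3, 1.7]
gripper_width: -0.0
```

Emit:
{"api": "arm_command", "payload": {"increments": [[[-1,0,0],0,0]]}}

```text
clock: 12.32
position: [0.5821, 0.0872, 0.1376]
tcp_rot: [2.627, 1.543, 0.89]
contact_force: [-0.7, -0.1, 2.1]
gripper_width: -0.0002
```

Emit:
{"api": "arm_command", "payload": {"increments": [[[-1,0,0],0,0]]}}

```text
clock: 12.45
position: [0.582, 0.0872, 0.1383]
tcp_rot: [2.625, 1.543, 0.889]
contact_force: [-0.0, 0.3, 1.3]
gripper_width: -0.0
```

Emit:
{"api": "arm_command", "payload": {"increments": [[[-1,0,0],0,0]]}}

```text
clock: 12.58
position: [0.582, 0.0872, 0.1391]
tcp_rot: [2.62, 1.543, 0.883]
contact_force: [0.2, 0.4, 1.5]
gripper_width: -0.0001
```

Emit:
{"api": "arm_command", "payload": {"increments": [[[-1,0,0],0,0]]}}

```text
clock: 12.7
position: [0.5818, 0.0872, 0.1398]
tcp_rot: [2.627, 1.544, 0.891]
contact_force: [-0.4, -1.1, -0.3]
gripper_width: -0.0001
```

Emit:
{"api": "arm_command", "payload": {"increments": [[[-2,0,0],0,0]]}}

```text
clock: 12.82
position: [0.5814, 0.0872, 0.1415]
tcp_rot: [2.645, 1.544, 0.909]
contact_force: [-0.1, -0.4, -0.0]
gripper_width: -0.0003
```

```bash
python3 - <<'E'
from h import *
o,R=rel(.125,0,.15)
c=cap('scene');a=c['image'][150:290,300:460,::-1]
cv2.imwrite('pics/s11.png',cv2.convertScaleAbs(cv2.resize(a,(800,700)[0:2] if 0 else (640,560),interpolation=cv2.INTER_CUBIC),alpha=1.5))
E
```

```text
t 12.82 reader pos mm [123.1  -1.5 141.5] shift [-8.4 -1.5 -2.1] turn -1.6 F [-0.11 -0.35 -0.04] w -0.0003
```

View pics/s11.png

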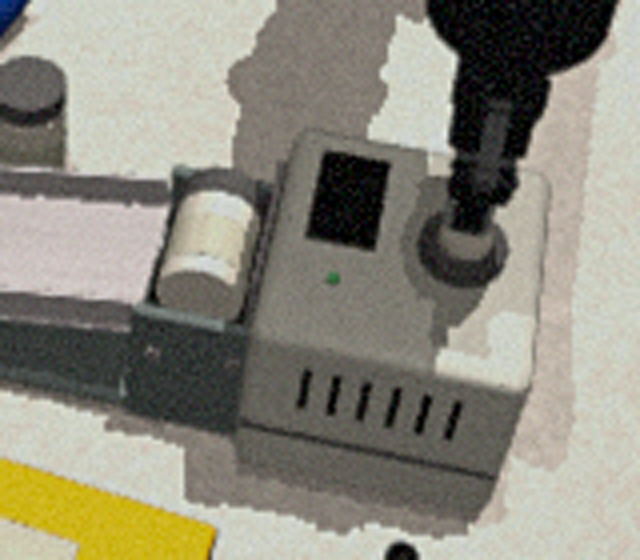

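Emit:
{"api": "arm_command", "payload": {"increments": [[[0,-2,-2],0,0]]}}

```text
clock: 13.0
position: [0.5799, 0.0893, 0.1418]
tcp_rot: [2.629, 1.544, 0.893]
contact_force: [0.1, -0.7, 0.3]
gripper_width: -0.0003
```

Emit:
{"api": "arm_command", "payload": {"increments": [[[2.5,0,0],0,0]]}}

```text
clock: 13.12
position: [0.5799, 0.0898, 0.1393]
tcp_rot: [2.635, 1.544, 0.899]
contact_force: [-0.4, -0.6, 0.9]
gripper_width: 0.0003
```

Emit:
{"api": "arm_command", "payload": {"increments": [[[1.5,0,0],0,0]]}}

```text
clock: 13.25
position: [0.5799, 0.0898, 0.1378]
tcp_rot: [2.635, 1.544, 0.899]
contact_force: [-0.8, -0.3, 2.6]
gripper_width: -0.0001
```

Emit:
{"api": "arm_command", "payload": {"increments": [[[1.5,0,0],0,0]]}}

```text
clock: 13.38
position: [0.5799, 0.0898, 0.1363]
tcp_rot: [2.639, 1.544, 0.903]
contact_force: [-1.4, -0.6, 2.2]
gripper_width: -0.0003
```

Emit:
{"api": "arm_command", "payload": {"increments": [[[1.5,0,0],0,0]]}}

```text
clock: 13.5
position: [0.5799, 0.0898, 0.1349]
tcp_rot: [2.648, 1.544, 0.912]
contact_force: [-1.1, -0.6, 3.7]
gripper_width: 0.0001
```

Emit:
{"api": "arm_command", "payload": {"increments": [[[1.5,0,0],0,0]]}}

```text
clock: 13.62
position: [0.58, 0.0898, 0.134]
tcp_rot: [2.667, 1.544, 0.931]
contact_force: [-3.5, 0.4, 12.2]
gripper_width: 0.0003
```

Emit:
{"api": "arm_command", "payload": {"increments": [[[2,0,0],0,0]]}}

```text
clock: 13.75
position: [0.58, 0.0898, 0.1338]
tcp_rot: [2.72, 1.543, 0.984]
contact_force: [-8.6, 0.6, 20.3]
gripper_width: -0.0001
```

```bash
python3 - <<'E'
from h import *
o,R=rel(.125,0,.15)
c=cap('scene');a=c['image'][150:290,300:460,::-1]
cv2.imwrite('pics/s12.png',cv2.convertScaleAbs(cv2.resize(a,(640,560),interpolation=cv2.INTER_CUBIC),alpha=1.5))
E
```

```text
t 13.75 reader pos mm [125.5   0.2 133.8] shift [-16.2   0.4   0. ] turn -1.6 F [-8.61  0.59 20.32] w -0.0001
```

View pics/s12.png

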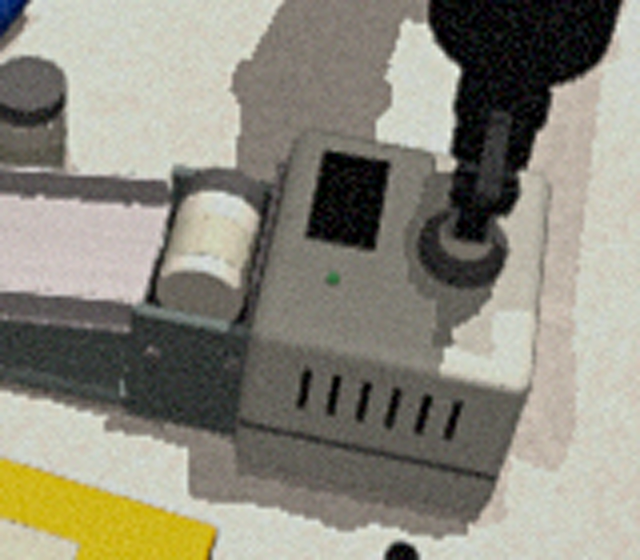

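Emit:
{"api": "arm_command", "payload": {"increments": [[[-3,0,0],0,0],[[-6,0,0],0,0],[[-20,0,0],0,0],[[-40,0,0],0,0],[[0,0,0],0,0]]}}

```text
clock: 14.42
position: [0.5795, 0.0877, 0.2069]
tcp_rot: [2.669, 1.542, 0.932]
contact_force: [-0.4, -0.3, -0.1]
gripper_width: -0.0005
```

```bash
python3 - <<'E'
from h import *
o,R=rel(.125,0,.15)
c=cap('scene','s13f.png');a=c['image'][150:290,240:460,::-1]
cv2.imwrite('pics/s13.png',cv2.convertScaleAbs(cv2.resize(a,(792,504),interpolation=cv2.INTER_CUBIC),alpha=1.5))
E
```

```text
t 14.43 reader pos mm [123.3   0.4 206.9] shift [56.9 -0.4 -0.3] turn -1.6 F [-0.36 -0.26 -0.06] w -0.0005
```

View pics/s13.png

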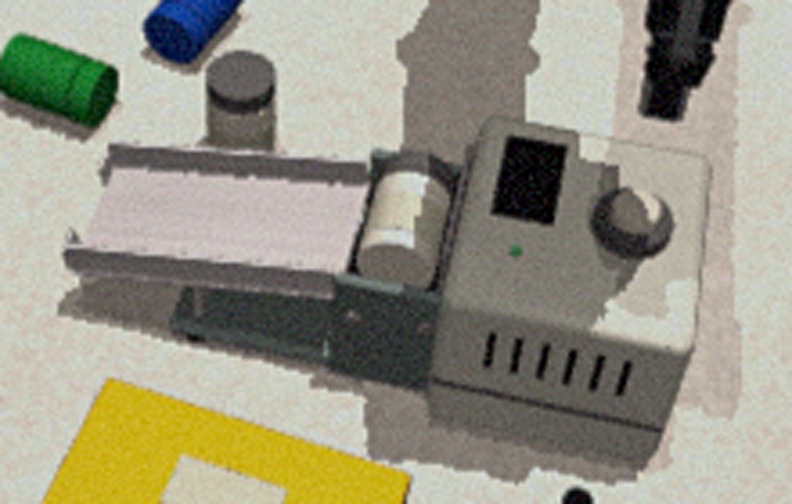

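The picture shows the jar seated in the nest at crop (405,220) and the key up at (635,212). The spare jar, slide box and oil bottle have not moved, and the arm is clear of everything.

```bash
python3 -c "
from rig import manip
print(manip.finish_job())"
```

```text
the job is handed in; nothing more can be done
None
```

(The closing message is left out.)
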